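# Close a cosmetic jar in the hand cap press

### The job

The jar on the sliding carrier has its cap only half on. Push the carrier all the way in against its end stop so that the jar stands under the plunger, press the plunger head down to its stop and keep it there for a moment so that the cap is driven home, and let the plunger spring fully back up. Then draw the carrier all the way back out with the closed jar still standing in its nest, leaving the finished jar and the tape roll where they are.

Things in the scene. Friction and masses are not known exactly. Their poses are not given: they have to be found in the camera images.
- press: Fixed aluminium cap press: base plate 340 x 150 x 12 mm, two columns, a bridge. Origin: on the bench, on the carrier's line; x is the direction in which the carrier is pushed in, z up. The base reaches from x = -160 to 180 mm; guide rails 26 mm high at y = +-48. Plunger axis at x = 115, y = 0; columns (44 x 16 mm) at x = 115, y = +-64. The carrier's end stop is beyond the plunger, at x = 161.
- bushing_top (a point): Centre of the top of the bushing (32 mm diameter, 10 mm high) on the bridge, 185 mm above the bench: the stop which the underside of the plunger head meets. The bridge under it is 50 mm along the press's x, 150 mm along y, 25 mm thick, its top 175 mm above the bench.
- carrier (a joint): Travel of the sliding carrier (white plate 197 x 84 x 10 mm, top 23 mm above the bench) along the press's x axis, in m: 0 = all the way out, 0.090 = all the way in against the end stop (nest right under the plunger). It slides stiffly (a few newtons) and stays where it is left.
- carrier_nest (a point): Centre of the nest on the carrier, at the height of the plate's top (23 mm above the bench), where the jar's underside stands. The nest is a square fence, 60 mm wide inside, 4 mm thick, 14 mm high. It lies at x = 25 mm in the press frame when the carrier is out, x = 115 mm when it is in.
- carrier_plate_top (a point): Middle of the top edge of the carrier's upright steel push plate, 78 mm above the bench. The plate is 12 mm thick along the press's x, 70 mm wide along y and stands 55 mm high on the carrier, 140 mm behind the nest centre (-x side). Its -x face is free for pushing in; between its +x face and the nest fence 100 mm are free for pulling out.
- plunger (a joint): Travel of the spring plunger in m: 0 = up at rest, 0.030 = pressed down to its stop (head against the bushing). About 4 N to start; about 17 N at the stop while it drives the cap. It springs back by itself.
- plunger_top (a point): Centre of the top of the plunger's black round head (48 mm diameter, 18 mm thick), 233 mm above the bench at rest and 203 mm when pressed to its stop. The round foot below the bridge (36 mm diameter) is 132 mm above the bench at rest.
- jar: Loose amber jar, 56 mm diameter, standing in the carrier's nest; its origin is the centre of its underside, z up. Its body is 50 mm high. On its neck sits the black cap, 60 mm diameter, 30 mm high.
- cap (a joint): How far the cap has been pressed on, in m: 0 = standing 12 mm proud, gap to the jar's body visible (cap top 92 mm above the jar's underside); about 0.012 = home (cap top 80 mm above the jar's underside). Tight fit, about 5 N; it stays where it is.
- finished_jar: Bystander: a loose jar of the same kind with its cap already home, 60 mm diameter, 80 mm high, standing on the bench beside the press. Origin: centre of its underside.
- tape_roll: Bystander: loose yellow roll of tape lying flat, 100 mm diameter, 48 mm high. Origin: centre of its underside.
Things that resemble listed ones, but are neither listed nor needed, are in the scene too. What is shaped like the jar but turquoise is not meant.

How it is judged:
By the outcome, as a careful person would: the job done as asked, in the order asked, and still so for the second after the job is handed in, with the robot touching nothing.
It also fails if it takes over 54 s, if anything falls off the work surface, if the arm or the gripper's body presses on something with over 40 N, if the wrist force passes 120 N, or if a joint passes its speed limit or range.

### The arm

A 6-joint arm with a two-finger parallel gripper is mounted at the origin on the work surface. World frame = base frame: x ahead of the robot, y to its left, z up, the work surface at z = 0. Lengths are in mm, angles in rad, forces in N, time in s.
With the tool pointing down it reaches from about 350 to 975 mm from the base axis. Payload 7.1 kg.
Tool frame: the origin (TCP) lies at the very end of the fingers, on their centre line; the grasp point (between the pads) lies 19 mm behind it (ctrl.tcp_to_grasp is the distance from the TCP to the grasp point, in mm); z points along the fingers, x is the direction in which the jaws open and shut, and the axes are right-handed (so a half turn about z gives the same grasp; the last joint's range is limited). The gripper opens to 88 mm and grips with 3 to 60 N. Pads are 20 mm wide; open, the fingers measure 115 mm over their backs; the gripper's body (75 mm by 178 mm) begins 61 mm behind the grasp point.
Start: joints at [1.308, 0.423, 1.63, -0, 1.089, -0.019], TCP at [150.839, 606.508, 222.675] pointing down, gripper open.
Joint ranges: [-3, 3], [-0.9, 2.11], [0.09, 2.58], [-1.31, 4.45], [0.11, 2.69], [-2.54, 2.54]. Speed limits (rad/s): [2.39, 2.39, 3.01, 3.14, 3.14, 3.14].

### API

Orientations are given as a rotation vector (axis times angle).
In Python, from workcell import get_obs, viewer, ctrl, masks_of gives the robot as it stands. The module is installed in compiled form; this text tells all that it offers.
- The arm moves only by the shell command python3 -m inch 'ROWS'. ROWS is JSON, a list of rows, each an object of numbers: "tx", "ty", "tz": the shift along the tool's x, y, z in cm; "ax", "ay", "az": the turn, a rotation vector about the tool's x, y, z in degrees; "jaw": the opening, from 0 (shut) to 1 (fully open). In form: [{"tx": .., "ty": .., "tz": .., "ax": .., "ay": .., "az": .., "jaw": ..}, ...]. A call has 1 to 12 rows; each row shifts and turns the commanded pose from where the row before left it, along the tool's axes as they then stand; what a row does not reach is not made up. A row lasts 1/8 s, in which the tool goes at most 62.5 mm and 10.7 degrees, less where a joint would pass 70% of its speed; a pose out of reach is approached as far as the arm can. A call is refused whole if a number of a shift passes 6.25 or a number of a turn 10.7, either way. A call with a gripper value outside its range is refused whole. The fingers move at their own pace and stop on an object; the grip force is fixed at half the most. Time passes only in rows, so rows that do not move let the fingers close. It gives the time, the measured TCP pose, the force and the opening at its end, in the units of the state.
- get_obs(): the state, without advancing time (a new reading comes with each control period).
- viewer.get_image(name): name is "scene" or "side" or "wrist"; returns (picture, depth): 400x640x3 uint8, red, green, blue; 400x640 float32, mm along the optical axis (not along the pixel's ray), 0 where there is no reading.
- viewer.get_calibration(name): a dict with "fx", "fy", "cx", "cy" (pixels), "rvec" (rotation vector, rad) and "tvec" (3), from world to camera coordinates, as OpenCV has them. Camera axes: x right, y down, z forward; pixel columns grow to the right and rows downward; lengths in mm; the calibration is good to about 2 mm. A picture is of the moment at which its call begins: read the wrist's pose just before it. get_calibration takes no time and is no camera call; for the wrist camera it gives the pose at the moment of the call.
- ctrl.close_job(): hands the job in, once; it reports no verdict.
Trained networks look in the newest picture that a camera, given by its name, has taken for a name from the list of things; names that differ only in an ending like _2 or _b are one class to them, and where a whole thing is asked for, a point or a joint stands for the part that bears it (a point fixed in the world has none). Each returns a list of dicts, best first, with "score" (0 to 1); they miss things now and then, are a little off and sometimes report something else, mostly with a low value. They report only what shows in the picture. A call takes as long as a camera call. They do not tell look-alikes from the thing itself.
- masks_of(camera, thing): "pixels" (400x640 bool, what is visible of it) and "location" ([column, row] in pixels, amid what is visible of it).
The state is a dict: "t": time; "qpos": joint angles; "qvel": joint speeds; "joint_torque": joint torques, N m; "ee_pos": TCP position; "orientation": TCP orientation; "ft_force": force on the tool from outside, world axes, zero at the start; "moment": the same for the moment, N m; "width": finger opening in mm.
Only numpy, scipy, OpenCV 4.12 (cv2) and the standard library are available. Lean on these libraries where they do the work, as an engineer would, in place of code of your own. Each camera call takes 0.05 s, during which the arm holds its last target. There are 200 camera calls.

## Working session

There is one attempt and no reset: what is moved stays moved. The work goes in short steps, Python scripts to look and compute and a shell command to move; the robot and the scene stay as the last step left them, time stands still between calls to the robot, and variables do not carry over. Pictures are saved under pics/ and viewed, about 8 in all and at most 12, crops included, and the job is handed in when it is done.

```bash
mkdir -p pics; cat > h.py <<'E'
import numpy as np, cv2
from workcell import get_obs, viewer, ctrl, masks_of
def cam(n):
    c=viewer.get_calibration(n); R=cv2.Rodrigues(np.array(c["rvec"],float))[0]; return c,R,np.array(c["tvec"],float).ravel()
def cloud(n,d):
    c,R,t=cam(n); v,u=np.mgrid[0:400,0:640]
    P=np.stack([(u-c["cx"])/c["fx"]*d,(v-c["cy"])/c["fy"]*d,d],-1)
    return (P-t)@R
def proj(n,p):
    c,R,t=cam(n); q=R@np.array(p,float)+t; return [c["fx"]*q[0]/q[2]+c["cx"],c["fy"]*q[1]/q[2]+c["cy"]]
E
python3 - <<'E'
from h import *
o=get_obs(); print(o["t"],o["ee_pos"],o["orientation"],o["width"],o["ft_force"])
for n in ["scene","side"]:
    im,d=viewer.get_image(n); cv2.imwrite(f"pics/{n}0.png",im[...,::-1]); np.save(f"pics/{n}0.npy",d)
    W=cloud(n,d)
    for th in ["press","carrier","carrier_plate_top","plunger_top","jar","cap","finished_jar","tape_roll"]:
        for r in masks_of(n,th)[:3]:
            m=r["pixels"]&(d>0); w=W[m]
            if len(w): print(n,th,round(r["score"],2),np.round(r["location"]),m.sum(),np.round(np.median(w,0)),np.round(np.percentile(w,2,axis=0)),np.round(np.percentile(w,98,axis=0)))
E
```

```text
0.0 [150.69125654 605.99376593 221.88979871] [ 2.47433140e+00  1.93428838e+00 -1.92112632e-03] 87.6051942442038 [-0.17598924 -0.53046249  0.01163515]
scene press 0.97 [371. 245.] 5276 [625. 104.  23.] [519. -98.   3.] [701. 206. 194.]
scene carrier 0.64 [336. 249.] 1172 [593.   7.  22.] [541. -67.  18.] [644. 109.  76.]
scene carrier_plate_top 0.74 [335. 252.] 1003 [590.   0.  22.] [542. -67.  19.] [642. 104.  76.]
scene plunger_top 0.44 [395. 188.] 139 [636. 159. 221.] [616. 144. 185.] [650. 177. 232.]
scene jar 0.7 [359. 229.] 543 [618.  70.  98.] [583.  52.  31.] [633. 105. 114.]
scene jar 0.59 [319. 199.] 541 [402.  78.  62.] [251.  56.  -3.] [417. 174.  92.]
scene jar 0.59 [286. 214.] 539 [414. -65.  66.] [358. -86.  -2.] [425. -25.  92.]
scene cap 0.81 [361. 222.] 410 [610.  76. 110.] [463.  51.  -3.] [633. 188. 114.]
scene cap 0.78 [322. 196.] 262 [399.  77.  89.] [362.  55.  64.] [417. 108.  93.]
scene cap 0.7 [282. 208.] 313 [409. -63.  88.] [366. -87.  60.] [426. -29.  92.]
scene finished_jar 0.82 [204. 295.] 825 [ 588. -377.   69.] [ 545. -402.    6.] [ 598. -348.   80.]
s
[... 507 characters left out ...]
 144. 132.] [631. 175. 233.]
side jar 0.85 [250. 239.] 660 [378.  70.  83.] [356.  55.  -0.] [409. 110.  95.]
side jar 0.75 [314. 198.] 587 [594.  67. 102.] [572.  51.  22.] [626. 105. 117.]
side jar 0.56 [278. 273.] 725 [386. -70.  88.] [364. -87.   3.] [419. -31.  96.]
side cap 0.75 [245. 232.] 458 [381.  77.  91.] [356.  55.   0.] [410. 161.  95.]
side cap 0.72 [316. 192.] 389 [595.  72. 112.] [572.  51.  87.] [626. 105. 117.]
side cap 0.55 [281. 266.] 473 [389. -65.  91.] [364. -87.  69.] [418. -33.  96.]
side finished_jar 0.74 [416. 329.] 826 [ 554. -381.   78.] [ 536. -403.    2.] [ 590. -348.   83.]
side tape_roll 0.91 [239. 160.] 794 [524. 368.  33.] [477. 325.   0.] [568. 422.  52.]
```

View pics/scene0.png

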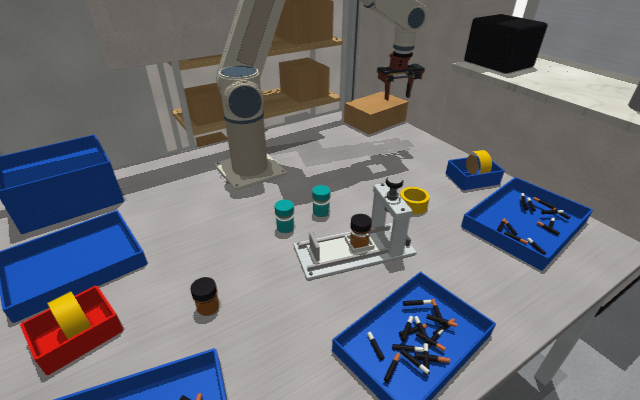

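View pics/side0.png

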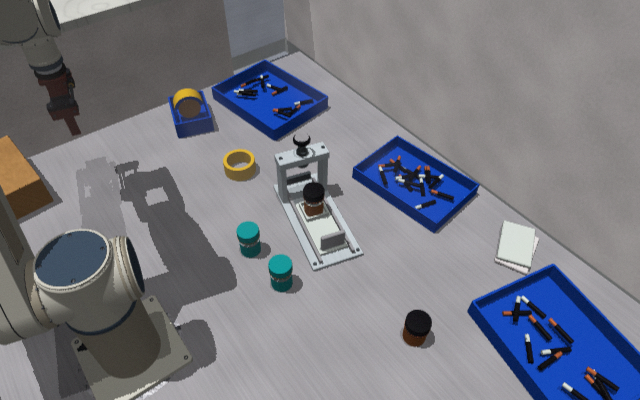

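Side view: the robot's own target is the amber jar with a black cap at (314,198), standing in the nest. Candidates for the jar are turquoise jars at (249,239) and (281,273), which I reject by colour, and the finished amber jar at (417,328), which stands off the press. The roll of tape lies at (239,163); the yellow rolls in the bins are look-alikes. Next I fit the press frame and check it in one crop.

```bash
cat > fit.py <<'E'
from h import *
from scipy.optimize import least_squares
# features: bridge top, cap top, plate top, head top
for n in ["scene","side"]:
    d=np.load(f"pics/{n}0.npy"); W=cloud(n,d).reshape(-1,3)
    a=lambda lo,hi,zl,zh: W[(W[:,0]>lo[0])&(W[:,0]<hi[0])&(W[:,1]>lo[1])&(W[:,1]<hi[1])&(W[:,2]>zl)&(W[:,2]<zh)]
    S=dict(head=a((560,90),(700,240),226,240),bridge=a((520,60),(730,250),168,182),cap=a((540,20),(660,120),108,122),plate=a((500,-110),(660,-20),60,84))
    for k,p in S.items():
        r=cv2.minAreaRect(p[:,:2].astype(np.float32)); print(n,k,len(p),np.round(np.median(p,0)),"rect",np.round(r[0]),np.round(r[1]),round(r[2],1))
E
python3 fit.py
python3 - <<'E'
from h import *
im=cv2.imread("pics/side0.png")[110:290,220:400]; cv2.imwrite("pics/crop1.png",cv2.resize(im,None,fx=3.3,fy=3.3,interpolation=cv2.INTER_CUBIC))
E
```

```text
scene head 53 [640. 153. 229.] rect [634. 162.] [46. 30.] 49.4
scene bridge 489 [647. 159. 173.] rect [626. 167.] [ 51. 155.] 75.0
scene cap 229 [605.  79. 112.] rect [605.  80.] [57. 57.] 55.0
scene plate 102 [574. -58.  75.] rect [569. -55.] [13. 71.] 76.1
side head 61 [611. 153. 230.] rect [622. 161.] [38. 47.] 71.2
side bridge 636 [614. 161. 175.] rect [623. 167.] [ 56. 150.] 74.7
side cap 272 [599.  77. 114.] rect [600.  79.] [59. 56.] 79.3
side plate 174 [562. -58.  74.] rect [563. -56.] [17. 68.] 73.1
```

View pics/crop1.png

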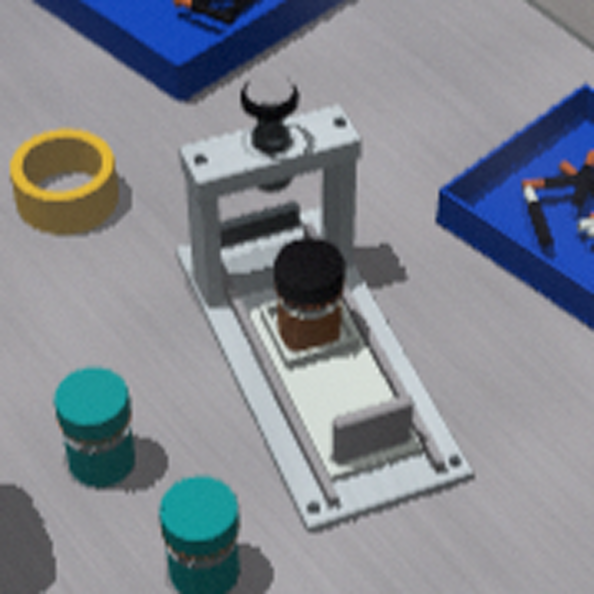

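Only one amber jar with a black cap stands on the carrier. Its proud cap shows a gap, so the choice is confirmed. The plate-to-bridge distance measures 230 mm, as it should be, with the press x axis at about 75.2°. The tool x axis is already at 76.0°. I'll move above the push plate.

```bash
python3 -m inch '[{"tz":-4,"az":0.8,"jaw":1},{"tz":-4},{"tx":-3,"ty":3.1},{"tx":-3,"ty":3.1},{"tx":-3,"ty":3.1},{"tx":-3,"ty":3.1},{"tx":-3,"ty":3.1},{"tx":-3,"ty":3.1},{"tx":-3,"ty":3.1},{"tx":-3,"ty":3.1},{"tx":-3,"ty":3.1},{"tx":-3,"ty":3.1}]'
```

```text
$[0]: bad value
```

```bash
python3 -m inch '[{"tx":-3,"ty":3.1},{"tx":-3,"ty":3.1},{"tx":-3,"ty":3.1},{"tx":-3,"ty":3.1},{"tx":-3,"ty":3.1},{"tx":-3,"ty":3.1},{"tx":-3,"ty":3.1},{"tx":-3,"ty":3.1},{},{}]'
cat > rel.py <<'E'
from h import *
import sys
def rel(p):
    o=get_obs(); R=cv2.Rodrigues(np.array(o["orientation"]))[0]
    print("t",round(o["t"],2),"tcp",np.round(o["ee_pos"],1),"yaw",round(float(np.degrees(np.arctan2(R[1,0],R[0,0]))),2),"tilt",np.round(R[:,2],3),"w",round(o["width"],1),"F",np.round(o["ft_force"],1))
    print("shift tool cm",np.round(R.T@(np.array(p)-o["ee_pos"])/10,2))
E
python3 - <<'E'
from rel import *
rel([566,-55.5,45])
im,d=viewer.get_image("wrist"); cv2.imwrite("pics/w1.png",im[...,::-1]); W=cloud("wrist",d).reshape(-1,3)
for k,lo,hi,zl,zh in [("plate",(500,-110),(660,-20),70,82),("cap",(540,20),(660,120),108,122),("bridge",(520,60),(730,250),168,182),("head",(560,90),(700,240),226,240)]:
    p=W[(W[:,0]>lo[0])&(W[:,0]<hi[0])&(W[:,1]>lo[1])&(W[:,1]<hi[1])&(W[:,2]>zl)&(W[:,2]<zh)]
    if len(p)>5:
        r=cv2.minAreaRect(p[:,:2].astype(np.float32)); print(k,len(p),np.round(np.median(p,0),1),np.round(r[0],1),np.round(r[1],1),round(r[2],1))
E
```

```text
t 0.9 tcp [150.8 606.5 222.7] yaw 76.03 tilt [ 0. -0. -1.] w 87.8 F [ 0.3  0.2 -0.1]
shift tool cm [-54.22  56.27  17.77]$[0]: bad value
```

View pics/w1.png

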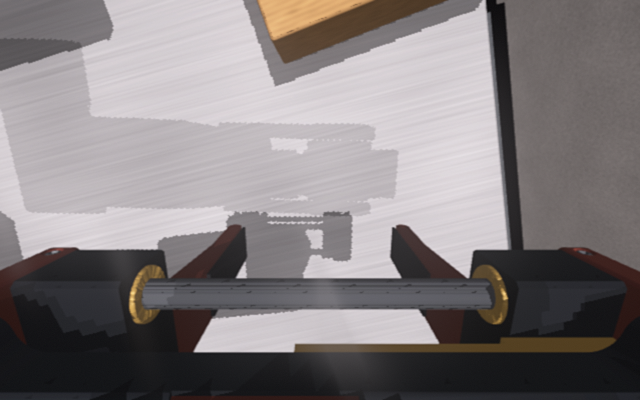

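The rows were refused because every key has to be given. The wrist view only shows the start pose. I'll retype the move in full.

```bash
python3 -m inch '[{"tx":0,"ty":0,"tz":-4,"ax":0,"ay":0,"az":0.8,"jaw":1},{"tx":0,"ty":0,"tz":-4,"ax":0,"ay":0,"az":0,"jaw":1},{"tx":-3,"ty":3.1,"tz":0,"ax":0,"ay":0,"az":0,"jaw":1},{"tx":-3,"ty":3.1,"tz":0,"ax":0,"ay":0,"az":0,"jaw":1},{"tx":-3,"ty":3.1,"tz":0,"ax":0,"ay":0,"az":0,"jaw":1},{"tx":-3,"ty":3.1,"tz":0,"ax":0,"ay":0,"az":0,"jaw":1},{"tx":-3,"ty":3.1,"tz":0,"ax":0,"ay":0,"az":0,"jaw":1},{"tx":-3,"ty":3.1,"tz":0,"ax":0,"ay":0,"az":0,"jaw":1},{"tx":-3,"ty":3.1,"tz":0,"ax":0,"ay":0,"az":0,"jaw":1},{"tx":-3,"ty":3.1,"tz":0,"ax":0,"ay":0,"az":0,"jaw":1}]'; python3 -c "
from rel import *
rel([566,-55.5,300])"
```

```text
t: 2.2
ee_pos: [330.0, 310.0, 302.9]
orientation: [-2.488, -1.918, -0.001]
ft_force: [0.6, 0.6, 0.2]
width: 87.7
t 2.2 tcp [330.  310.  302.9] yaw 75.25 tilt [ 0.001  0.    -1.   ] w 87.7 F [0.6 0.6 0.2]
shift tool cm [-29.34  32.13   0.29]
```

```bash
python3 -m inch '[{"tx":-3,"ty":3.3,"tz":0,"ax":0,"ay":0,"az":0,"jaw":1},{"tx":-3,"ty":3.3,"tz":0,"ax":0,"ay":0,"az":0,"jaw":1},{"tx":-3,"ty":3.3,"tz":0,"ax":0,"ay":0,"az":0,"jaw":1},{"tx":-3,"ty":3.3,"tz":0,"ax":0,"ay":0,"az":0,"jaw":1},{"tx":-3,"ty":3.3,"tz":0,"ax":0,"ay":0,"az":0,"jaw":1},{"tx":-3,"ty":3.3,"tz":0,"ax":0,"ay":0,"az":0,"jaw":1},{"tx":-3,"ty":3.3,"tz":0,"ax":0,"ay":0,"az":0,"jaw":1},{"tx":-3,"ty":3.3,"tz":0,"ax":0,"ay":0,"az":0,"jaw":1},{"tx":-3,"ty":3.3,"tz":0,"ax":0,"ay":0,"az":0,"jaw":1},{"tx":-2.3,"ty":2.4,"tz":0,"ax":0,"ay":0,"az":0,"jaw":1},{"tx":0,"ty":0,"tz":0,"ax":0,"ay":0,"az":0,"jaw":1},{"tx":0,"ty":0,"tz":0,"ax":0,"ay":0,"az":0,"jaw":1}]'; python3 - <<'E'
from rel import *
rel([566,-55.5,45])
im,d=viewer.get_image("wrist"); cv2.imwrite("pics/w2.png",im[...,::-1]); W=cloud("wrist",d).reshape(-1,3)
for k,lo,hi,zl,zh in [("plate",(500,-110),(660,-20),70,82),("cap",(540,20),(660,120),108,122),("bridge",(520,60),(730,250),168,182),("head",(560,90),(700,240),226,240)]:
    p=W[(W[:,0]>lo[0])&(W[:,0]<hi[0])&(W[:,1]>lo[1])&(W[:,1]<hi[1])&(W[:,2]>zl)&(W[:,2]<zh)]
    if len(p)>5:
        r=cv2.minAreaRect(p[:,:2].astype(np.float32)); print(k,len(p),np.round(np.median(p,0),1),np.round(r[0],1),np.round(r[1],1),round(r[2],1))
E
```

```text
t: 3.7
ee_pos: [564.6, -53.4, 302.5]
orientation: [-2.488, -1.917, 0.001]
ft_force: [0.1, 0.2, -0.2]
width: 88.0
t 3.7 tcp [564.6 -53.4 302.5] yaw 75.22 tilt [-0.001  0.    -1.   ] w 88.0 F [ 0.1  0.2 -0.2]
shift tool cm [-0.17  0.21 25.75]
plate 441 [563.4 -52.3  77.1] [564.2 -52.4] [11.2 68.2] 75.1
cap 1792 [599.6  81.7 113.5] [600.5  81.9] [58.3 58.6] 11.5
bridge 5626 [602.3 166.7 174.5] [618.3 170.3] [ 51.5 136.5] 74.9
head 792 [612.5 154.  230.2] [622.1 165.3] [41.3 47.5] 62.1
```

View pics/w2.png

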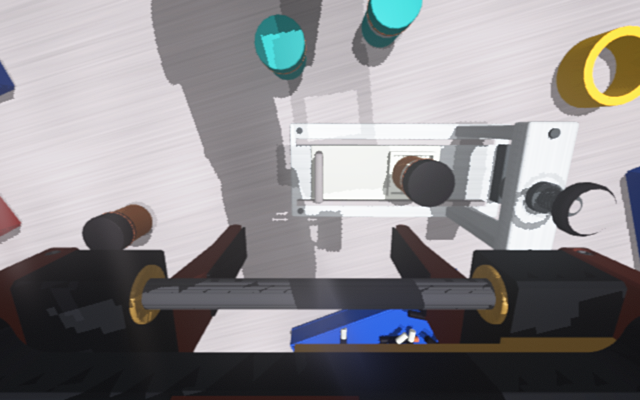

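The wrist view shows the plate edge at (319,178), parallel to the jaws. The wrist fit gives (564,-52), the TCP is within 2 mm of it, and the yaw matches at 75.1°. I'll descend with the jaws straddling the plate and then close.

```bash
python3 -m inch '[{"tx":0,"ty":0,"tz":4,"ax":0,"ay":0,"az":0,"jaw":1},{"tx":0,"ty":0,"tz":5,"ax":0,"ay":0,"az":0,"jaw":1},{"tx":0,"ty":0,"tz":5,"ax":0,"ay":0,"az":0,"jaw":1},{"tx":0,"ty":0,"tz":5,"ax":0,"ay":0,"az":0,"jaw":1},{"tx":0,"ty":0,"tz":4,"ax":0,"ay":0,"az":0,"jaw":1},{"tx":0,"ty":0,"tz":3,"ax":0,"ay":0,"az":0,"jaw":1},{"tx":0,"ty":0,"tz":0,"ax":0,"ay":0,"az":0,"jaw":0.5},{"tx":0,"ty":0,"tz":0,"ax":0,"ay":0,"az":0,"jaw":0.25},{"tx":0,"ty":0,"tz":0,"ax":0,"ay":0,"az":0,"jaw":0.25},{"tx":0,"ty":0,"tz":0,"ax":0,"ay":0,"az":0,"jaw":0.1},{"tx":0,"ty":0,"tz":0,"ax":0,"ay":0,"az":0,"jaw":0},{"tx":0,"ty":0,"tz":0,"ax":0,"ay":0,"az":0,"jaw":0}]'; python3 -m inch '[{"tx":0,"ty":0,"tz":0,"ax":0,"ay":0,"az":0,"jaw":0},{"tx":0,"ty":0,"tz":0,"ax":0,"ay":0,"az":0,"jaw":0},{"tx":0,"ty":0,"tz":0,"ax":0,"ay":0,"az":0,"jaw":0}]'
```

```text
t: 5.25
ee_pos: [565.3, -54.0, 42.9]
orientation: [2.488, 1.917, 0.0]
ft_force: [-0.1, -0.7, -0.1]
width: 31.3
t: 5.62
ee_pos: [565.4, -53.0, 42.6]
orientation: [-2.489, -1.916, -0.001]
ft_force: [2.0, 5.8, -0.5]
width: 11.8
```

Gripped on the 12 mm plate. Now I push in 90 mm.

```bash
python3 -m inch '[{"tx":0.4,"ty":0,"tz":0,"ax":0,"ay":0,"az":0,"jaw":0},{"tx":0.8,"ty":0,"tz":0,"ax":0,"ay":0,"az":0,"jaw":0},{"tx":1,"ty":0,"tz":0,"ax":0,"ay":0,"az":0,"jaw":0},{"tx":1,"ty":0,"tz":0,"ax":0,"ay":0,"az":0,"jaw":0},{"tx":1,"ty":0,"tz":0,"ax":0,"ay":0,"az":0,"jaw":0},{"tx":1,"ty":0,"tz":0,"ax":0,"ay":0,"az":0,"jaw":0},{"tx":1,"ty":0,"tz":0,"ax":0,"ay":0,"az":0,"jaw":0},{"tx":1,"ty":0,"tz":0,"ax":0,"ay":0,"az":0,"jaw":0},{"tx":0.8,"ty":0,"tz":0,"ax":0,"ay":0,"az":0,"jaw":0},{"tx":0.5,"ty":0,"tz":0,"ax":0,"ay":0,"az":0,"jaw":0},{"tx":0.3,"ty":0,"tz":0,"ax":0,"ay":0,"az":0,"jaw":0},{"tx":0,"ty":0,"tz":0,"ax":0,"ay":0,"az":0,"jaw":0}]'; python3 -m inch '[{"tx":0.2,"ty":0,"tz":0,"ax":0,"ay":0,"az":0,"jaw":0},{"tx":0,"ty":0,"tz":0,"ax":0,"ay":0,"az":0,"jaw":0}]'
```

```text
t: 7.12
ee_pos: [588.0, 31.7, 42.6]
orientation: [2.489, 1.917, 0.002]
ft_force: [4.9, 1.2, -5.6]
width: 12.4
t: 7.38
ee_pos: [588.4, 33.1, 42.6]
orientation: [2.488, 1.917, 0.001]
ft_force: [5.0, -1.7, -6.2]
width: 11.9
```

```bash
python3 -m inch '[{"tx":0.15,"ty":0,"tz":0,"ax":0,"ay":0,"az":0,"jaw":0},{"tx":0,"ty":0,"tz":0,"ax":0,"ay":0,"az":0,"jaw":0}]';  python3 -m inch '[{"tx":0.15,"ty":0,"tz":0,"ax":0,"ay":0,"az":0,"jaw":0},{"tx":0,"ty":0,"tz":0,"ax":0,"ay":0,"az":0,"jaw":0}]'
```

```text
t: 7.62
ee_pos: [588.6, 34.0, 42.7]
orientation: [2.488, 1.917, -0.0]
ft_force: [4.2, -4.9, -5.5]
width: 11.9
t: 7.88
ee_pos: [588.7, 34.0, 42.7]
orientation: [2.487, 1.917, -0.003]
ft_force: [2.5, -13.2, -3.2]
width: 12.2
```

The end stop is reached: 90.0 mm of travel with force rising to 13 N. I release, rise and move over the plunger with the jaws shut.

```bash
python3 -m inch '[{"tx":0,"ty":0,"tz":0,"ax":0,"ay":0,"az":0,"jaw":0.4},{"tx":0,"ty":0,"tz":0,"ax":0,"ay":0,"az":0,"jaw":0.4},{"tx":0,"ty":0,"tz":0,"ax":0,"ay":0,"az":0,"jaw":0.4},{"tx":0,"ty":0,"tz":-3,"ax":0,"ay":0,"az":0,"jaw":0.4},{"tx":0,"ty":0,"tz":-5,"ax":0,"ay":0,"az":0,"jaw":0.4},{"tx":0,"ty":0,"tz":-5,"ax":0,"ay":0,"az":0,"jaw":0.4},{"tx":0,"ty":0,"tz":-5,"ax":0,"ay":0,"az":0,"jaw":0},{"tx":0,"ty":0,"tz":-5,"ax":0,"ay":0,"az":0,"jaw":0},{"tx":0,"ty":0,"tz":0,"ax":0,"ay":0,"az":0,"jaw":0},{"tx":0,"ty":0,"tz":0,"ax":0,"ay":0,"az":0,"jaw":0}]'; python3 - <<'E'
from rel import *
rel([623.5,167.5,245])
im,d=viewer.get_image("wrist"); cv2.imwrite("pics/w3.png",im[...,::-1]); W=cloud("wrist",d).reshape(-1,3)
for k,lo,hi,zl,zh in [("plate",(500,-80),(660,60),70,82),("bridge",(520,60),(730,250),168,182),("head",(560,90),(700,240),226,240)]:
    p=W[(W[:,0]>lo[0])&(W[:,0]<hi[0])&(W[:,1]>lo[1])&(W[:,1]<hi[1])&(W[:,2]>zl)&(W[:,2]<zh)]
    if len(p)>5:
        r=cv2.minAreaRect(p[:,:2].astype(np.float32)); print(k,len(p),np.round(np.median(p,0),1),np.round(r[0],1),np.round(r[1],1),round(r[2],1))
E
```

```text
t: 9.12
ee_pos: [588.2, 36.2, 272.1]
orientation: [-2.488, -1.918, 0.001]
ft_force: [0.7, 0.4, -0.3]
width: 1.0
t 9.12 tcp [588.2  36.2 272.1] yaw 75.25 tilt [-0.001  0.    -1.   ] w 1.0 F [ 0.7  0.4 -0.3]
shift tool cm [13.6   0.07  2.71]
plate 479 [586.3  34.3  76.2] [587.6  33.9] [10.4 70.1] 75.1
bridge 6971 [603.6 165.6 173.6] [623.5 168.6] [ 50.4 148.6] 75.1
head 863 [611.6 156.6 229.5] [623.5 167.8] [46. 47.] 83.2
```

View pics/w3.png

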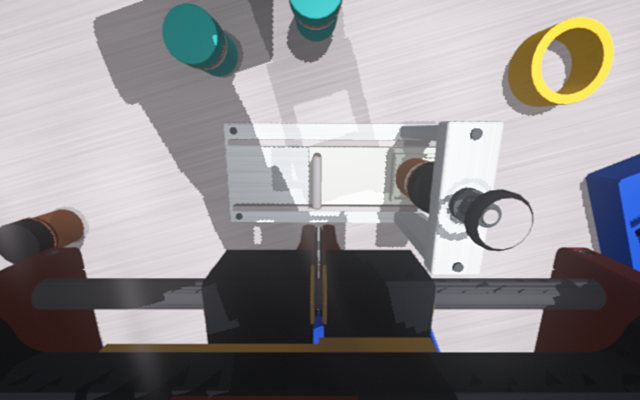

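The carrier stayed in, with the plate fit at (587.6,33.9), and the jar is upright under the bridge. The head fits as a 46x47 mm circle at (623.5,168). I move over it and press.

```bash
python3 -m inch '[{"tx":3,"ty":0,"tz":0,"ax":0,"ay":0,"az":0,"jaw":0},{"tx":4,"ty":0,"tz":0,"ax":0,"ay":0,"az":0,"jaw":0},{"tx":4,"ty":0,"tz":0,"ax":0,"ay":0,"az":0,"jaw":0},{"tx":2.6,"ty":0,"tz":0,"ax":0,"ay":0,"az":0,"jaw":0},{"tx":0,"ty":0,"tz":1.5,"ax":0,"ay":0,"az":0,"jaw":0},{"tx":0,"ty":0,"tz":1.5,"ax":0,"ay":0,"az":0,"jaw":0},{"tx":0,"ty":0,"tz":1,"ax":0,"ay":0,"az":0,"jaw":0},{"tx":0,"ty":0,"tz":0.8,"ax":0,"ay":0,"az":0,"jaw":0},{"tx":0,"ty":0,"tz":0.5,"ax":0,"ay":0,"az":0,"jaw":0},{"tx":0,"ty":0,"tz":0,"ax":0,"ay":0,"az":0,"jaw":0}]'; python3 -m inch '[{"tx":0,"ty":0,"tz":0.4,"ax":0,"ay":0,"az":0,"jaw":0},{"tx":0,"ty":0,"tz":0.4,"ax":0,"ay":0,"az":0,"jaw":0},{"tx":0,"ty":0,"tz":0.4,"ax":0,"ay":0,"az":0,"jaw":0},{"tx":0,"ty":0,"tz":0,"ax":0,"ay":0,"az":0,"jaw":0}]'
```

```text
t: 10.42
ee_pos: [622.7, 166.3, 219.6]
orientation: [-2.489, -1.916, 0.004]
ft_force: [-5.9, -2.5, 6.5]
width: 0.4
t: 10.92
ee_pos: [623.0, 166.4, 208.8]
orientation: [2.489, 1.916, -0.001]
ft_force: [-4.8, -2.4, 9.8]
width: 0.3
```

```bash
python3 -m inch '[{"tx":0,"ty":0,"tz":0.3,"ax":0,"ay":0,"az":0,"jaw":0},{"tx":0,"ty":0,"tz":0.3,"ax":0,"ay":0,"az":0,"jaw":0},{"tx":0,"ty":0,"tz":0,"ax":0,"ay":0,"az":0,"jaw":0}]'; python3 -m inch '[{"tx":0,"ty":0,"tz":0.2,"ax":0,"ay":0,"az":0,"jaw":0},{"tx":0,"ty":0,"tz":0,"ax":0,"ay":0,"az":0,"jaw":0}]'
```

```text
t: 11.3
ee_pos: [623.1, 166.4, 203.3]
orientation: [2.489, 1.916, -0.001]
ft_force: [-7.9, -3.6, 13.4]
width: 0.4
t: 11.55
ee_pos: [623.1, 166.4, 203.2]
orientation: [2.489, 1.916, -0.0]
ft_force: [-12.0, -3.9, 25.9]
width: 0.7
```

The stop is reached: z holds at 203.2 while the force rises to 26 N. I hold, then let it up.

```bash
python3 -m inch '[{"tx":0,"ty":0,"tz":0.1,"ax":0,"ay":0,"az":0,"jaw":0},{"tx":0,"ty":0,"tz":0,"ax":0,"ay":0,"az":0,"jaw":0},{"tx":0,"ty":0,"tz":0,"ax":0,"ay":0,"az":0,"jaw":0},{"tx":0,"ty":0,"tz":0,"ax":0,"ay":0,"az":0,"jaw":0},{"tx":0,"ty":0,"tz":0,"ax":0,"ay":0,"az":0,"jaw":0},{"tx":0,"ty":0,"tz":0,"ax":0,"ay":0,"az":0,"jaw":0},{"tx":0,"ty":0,"tz":0,"ax":0,"ay":0,"az":0,"jaw":0},{"tx":0,"ty":0,"tz":0,"ax":0,"ay":0,"az":0,"jaw":0}]'; python3 -m inch '[{"tx":0,"ty":0,"tz":-0.8,"ax":0,"ay":0,"az":0,"jaw":0},{"tx":0,"ty":0,"tz":-0.8,"ax":0,"ay":0,"az":0,"jaw":0},{"tx":0,"ty":0,"tz":-0.8,"ax":0,"ay":0,"az":0,"jaw":0},{"tx":0,"ty":0,"tz":-1,"ax":0,"ay":0,"az":0,"jaw":0},{"tx":0,"ty":0,"tz":-1.5,"ax":0,"ay":0,"az":0,"jaw":0},{"tx":0,"ty":0,"tz":-2.5,"ax":0,"ay":0,"az":0,"jaw":0},{"tx":-3,"ty":0,"tz":0,"ax":0,"ay":0,"az":0,"jaw":0},{"tx":-4,"ty":0,"tz":0,"ax":0,"ay":0,"az":0,"jaw":0.4},{"tx":-4,"ty":0,"tz":0,"ax":0,"ay":0,"az":0,"jaw":0.4},{"tx":-2.6,"ty":0,"tz":0,"ax":0,"ay":0,"az":0,"jaw":0.4},{"tx":0,"ty":0,"tz":0,"ax":0,"ay":0,"az":0,"jaw":0.4}]'; python3 - <<'E'
from rel import *
rel([588.3,34,43])
im,d=viewer.get_image("wrist"); W=cloud("wrist",d).reshape(-1,3)
for k,lo,hi,zl,zh in [("plate",(500,-80),(660,60),70,82),("head",(560,90),(700,240),200,240)]:
    p=W[(W[:,0]>lo[0])&(W[:,0]<hi[0])&(W[:,1]>lo[1])&(W[:,1]<hi[1])&(W[:,2]>zl)&(W[:,2]<zh)]
    if len(p)>5:
        r=cv2.minAreaRect(p[:,:2].astype(np.float32)); print(k,len(p),np.round(np.median(p,0),1),np.round(r[0],1),np.round(r[1],1),round(r[2],1))
im,d=viewer.get_image("side"); cv2.imwrite("pics/s2.png",cv2.resize(im[110:290,220:400,::-1],None,fx=3.3,fy=3.3,interpolation=cv2.INTER_CUBIC))
E
```

```text
t: 12.55
ee_pos: [623.2, 166.4, 203.1]
orientation: [2.489, 1.916, 0.0]
ft_force: [-14.5, -4.6, 30.3]
width: 0.5
t: 13.92
ee_pos: [589.0, 34.6, 273.2]
orientation: [2.491, 1.914, 0.001]
ft_force: [0.0, 0.3, 0.6]
width: 34.1
t 13.93 tcp [589.   34.6 273.2] yaw 75.08 tilt [ 0.001  0.    -1.   ] w 34.1 F [0.  0.3 0.6]
shift tool cm [-0.08 -0.07 23.02]
plate 478 [586.8  35.4  77. ] [587.8  35.3] [10.4 68.4] 75.0
head 1584 [617.8 162.8 228. ] [623.6 169. ] [46.3 47.2] 50.9
```

View pics/s2.png

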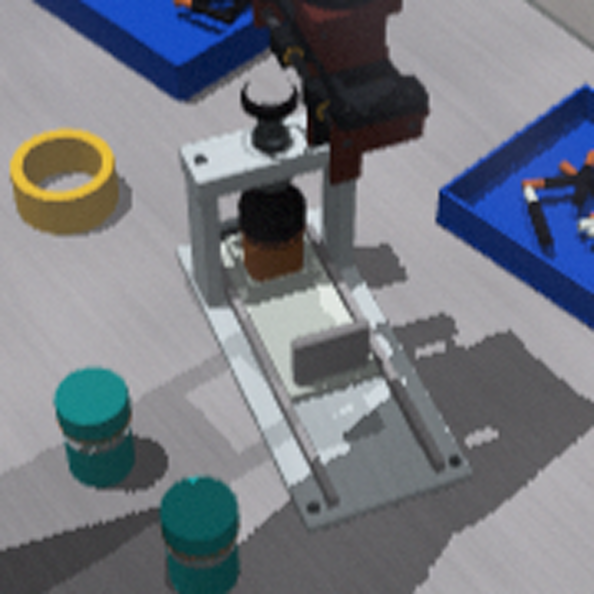

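The plunger is back up, with its head in the same place at about z 230. The cap-to-jar gap is gone, the jar is upright and the carrier is still in. I descend on the plate, grip and draw out.

```bash
python3 -m inch '[{"tx":0,"ty":0,"tz":4,"ax":0,"ay":0,"az":0,"jaw":0.5},{"tx":0,"ty":0,"tz":5,"ax":0,"ay":0,"az":0,"jaw":0.5},{"tx":0,"ty":0,"tz":5,"ax":0,"ay":0,"az":0,"jaw":0.5},{"tx":0,"ty":0,"tz":4,"ax":0,"ay":0,"az":0,"jaw":0.5},{"tx":0,"ty":0,"tz":3,"ax":0,"ay":0,"az":0,"jaw":0.5},{"tx":0,"ty":0,"tz":2,"ax":0,"ay":0,"az":0,"jaw":0.5},{"tx":0,"ty":0,"tz":0,"ax":0,"ay":0,"az":0,"jaw":0.25},{"tx":0,"ty":0,"tz":0,"ax":0,"ay":0,"az":0,"jaw":0.1},{"tx":0,"ty":0,"tz":0,"ax":0,"ay":0,"az":0,"jaw":0},{"tx":0,"ty":0,"tz":0,"ax":0,"ay":0,"az":0,"jaw":0},{"tx":0,"ty":0,"tz":0,"ax":0,"ay":0,"az":0,"jaw":0}]'; python3 -m inch '[{"tx":-0.3,"ty":0,"tz":0,"ax":0,"ay":0,"az":0,"jaw":0},{"tx":-0.6,"ty":0,"tz":0,"ax":0,"ay":0,"az":0,"jaw":0},{"tx":-1,"ty":0,"tz":0,"ax":0,"ay":0,"az":0,"jaw":0},{"tx":-1,"ty":0,"tz":0,"ax":0,"ay":0,"az":0,"jaw":0},{"tx":-1,"ty":0,"tz":0,"ax":0,"ay":0,"az":0,"jaw":0},{"tx":-1,"ty":0,"tz":0,"ax":0,"ay":0,"az":0,"jaw":0},{"tx":-1,"ty":0,"tz":0,"ax":0,"ay":0,"az":0,"jaw":0},{"tx":-1,"ty":0,"tz":0,"ax":0,"ay":0,"az":0,"jaw":0},{"tx":-0.9,"ty":0,"tz":0,"ax":0,"ay":0,"az":0,"jaw":0},{"tx":-0.6,"ty":0,"tz":0,"ax":0,"ay":0,"az":0,"jaw":0},{"tx":-0.4,"ty":0,"tz":0,"ax":0,"ay":0,"az":0,"jaw":0},{"tx":0,"ty":0,"tz":0,"ax":0,"ay":0,"az":0,"jaw":0}]'
```

```text
t: 15.4
ee_pos: [589.2, 33.9, 44.0]
orientation: [2.487, 1.916, -0.001]
ft_force: [-1.7, -11.3, 3.7]
width: 11.8
t: 16.9
ee_pos: [567.0, -49.5, 43.9]
orientation: [2.488, 1.917, 0.002]
ft_force: [-1.3, -1.1, 9.6]
width: 12.0
```

```bash
python3 -m inch '[{"tx":-0.3,"ty":0,"tz":0,"ax":0,"ay":0,"az":0,"jaw":0},{"tx":-0.2,"ty":0,"tz":0,"ax":0,"ay":0,"az":0,"jaw":0},{"tx":0,"ty":0,"tz":0,"ax":0,"ay":0,"az":0,"jaw":0}]'; python3 -m inch '[{"tx":-0.2,"ty":0,"tz":0,"ax":0,"ay":0,"az":0,"jaw":0},{"tx":0,"ty":0,"tz":0,"ax":0,"ay":0,"az":0,"jaw":0}]'
```

```text
t: 17.27
ee_pos: [566.0, -53.2, 43.9]
orientation: [2.489, 1.917, 0.003]
ft_force: [-1.0, 6.5, 8.2]
width: 11.6
t: 17.52
ee_pos: [566.0, -53.2, 43.9]
orientation: [-2.489, -1.916, -0.006]
ft_force: [1.3, 18.8, 7.9]
width: 11.8
```

The out stop is reached: 90 mm of travel, position held, 19 N. I release, rise and check.

```bash
python3 -m inch '[{"tx":0,"ty":0,"tz":0,"ax":0,"ay":0,"az":0,"jaw":0.4},{"tx":0,"ty":0,"tz":0,"ax":0,"ay":0,"az":0,"jaw":0.4},{"tx":0,"ty":0,"tz":0,"ax":0,"ay":0,"az":0,"jaw":0.4},{"tx":0,"ty":0,"tz":-3,"ax":0,"ay":0,"az":0,"jaw":0.4},{"tx":0,"ty":0,"tz":-5,"ax":0,"ay":0,"az":0,"jaw":0.4},{"tx":0,"ty":0,"tz":-5,"ax":0,"ay":0,"az":0,"jaw":0.4},{"tx":0,"ty":0,"tz":-5,"ax":0,"ay":0,"az":0,"jaw":0.4},{"tx":0,"ty":0,"tz":-5,"ax":0,"ay":0,"az":0,"jaw":0.4},{"tx":0,"ty":0,"tz":-2,"ax":0,"ay":0,"az":0,"jaw":0.4},{"tx":0,"ty":0,"tz":0,"ax":0,"ay":0,"az":0,"jaw":0.4}]'; python3 - <<'E'
from rel import *
rel([566,-53,300])
im,d=viewer.get_image("wrist"); W=cloud("wrist",d).reshape(-1,3)
for k,lo,hi,zl,zh in [("plate",(500,-110),(660,-20),70,82),("cap",(540,20),(660,120),95,125),("head",(560,90),(700,240),215,240)]:
    p=W[(W[:,0]>lo[0])&(W[:,0]<hi[0])&(W[:,1]>lo[1])&(W[:,1]<hi[1])&(W[:,2]>zl)&(W[:,2]<zh)]
    if len(p)>5:
        r=cv2.minAreaRect(p[:,:2].astype(np.float32)); print(k,len(p),np.round(np.median(p,0),1),np.round(r[0],1),np.round(r[1],1),round(r[2],1))
im,d=viewer.get_image("side"); W=cloud("side",d)
for th in ["finished_jar","tape_roll","cap"]:
    for r in masks_of("side",th)[:3]:
        w=W[r["pixels"]&(d>0)]; print(th,round(r["score"],2),np.round(r["location"]),np.round(np.median(w,0)),np.round(np.percentile(w,98,axis=0)))
cv2.imwrite("pics/s3.png",cv2.resize(im[110:360,200:450,::-1],None,fx=2.4,fy=2.4,interpolation=cv2.INTER_CUBIC))
E
```

```text
t: 18.77
ee_pos: [565.4, -56.2, 294.3]
orientation: [2.487, 1.916, 0.004]
ft_force: [0.6, 0.3, -0.7]
width: 35.3
t 18.77 tcp [565.4 -56.2 294.3] yaw 75.21 tilt [ 0.003 -0.001 -1.   ] w 35.3 F [ 0.6  0.3 -0.7]
shift tool cm [ 0.33 -0.03 -0.57]
plate 449 [562.1 -52.2  75.2] [563.2 -52.4] [11.  68.3] 75.2
cap 1762 [598.3  81.4 100.2] [599.2  81.7] [58.5 58.8] 81.8
head 1241 [611.4 152.5 227. ] [621.1 165.3] [41.2 47.4] 57.6
finished_jar 0.74 [313. 216.] [585.  71.  24.] [682. 217. 190.]
finished_jar 0.59 [415. 328.] [ 554. -380.   78.] [ 589. -349.   83.]
tape_roll 0.85 [238. 167.] [522. 364.  33.] [568. 418.  51.]
cap 0.76 [314. 194.] [595.  73. 101.] [627. 107. 107.]
cap 0.73 [283. 267.] [389. -64.  91.] [419.  -7.  96.]
```

View pics/s3.png

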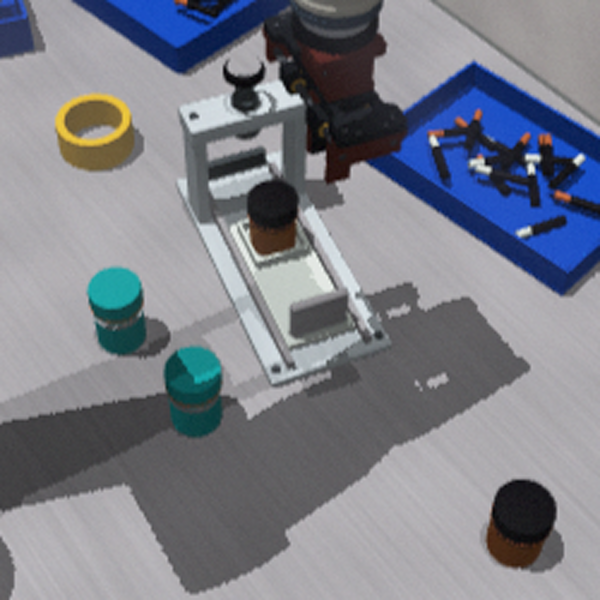

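```bash
python3 -c "
from workcell import ctrl
print(ctrl.close_job())"
```

```text
the job is handed in; nothing more can be done
None
```

The capping job is done and handed in at about 19 s of robot time, well under the 54 s limit; no verdict is reported.

**What I did:**
- **In:** I gripped the push plate and pushed the carrier in 90 mm. At the end stop the position held while the force rose to 13 N.
- **Press:** With the jaws shut I pressed the plunger head to its stop at z = 203 mm. The vertical force was 26–30 N there, and I held it for about 1 s before letting the plunger up.
- **Out:** I regripped the plate and drew the carrier out 90 mm to its outer stop, where the force rose to 19 N. I then released it and moved clear.

**Last checks:**
- **Carrier:** the push plate is within about 1 mm of where it started.
- **Jar and cap:** the jar is upright in its nest with no gap showing. The cap top measured about 100 mm above the bench, against 113.5 mm before. That is a 13 mm drop against 12 mm expected, within the 2–3 mm scatter of that last picture.
- **Plunger:** the head is back up. It measured 227 mm high against 230 mm before; the plate's top also read 2 mm low, so I take this as camera error.
- **Bystanders:** the finished jar is within 1 mm of its first reading. The tape roll's fit shifted by 2–4 mm, with its far edge unchanged. Neither was approached.
- **Disagreement:** the network gave its highest "finished jar" score to the press itself. I ignored that and used the second result, which matched the picture.

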